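# Seat a valve body and clamp it

### The arm

A 7-joint arm with a two-finger parallel gripper is mounted at the origin on the work surface. World frame = base frame: x ahead of the robot, y to its left, z up, the work surface at z = 0. Lengths are in m, angles in degrees, forces in N, time in s.
With the tool pointing down it reaches from about 0.425 to 0.875 m from the base axis. Payload 4.7 kg.
Tool frame: the origin (TCP) lies midway between the tips of the shut fingers; the grasp point (between the pads) lies 19 mm behind it; z points along the fingers, x is the direction in which the jaws open and shut, and the axes are right-handed (so a half turn about z gives the same grasp; the last joint's range is limited). The gripper opens to 87 mm and grips with 3 to 60 N. Pads are 19 mm wide; open, the fingers measure 117 mm over their backs; the gripper's body (75 mm by 190 mm) begins 51 mm behind the grasp point.
Start: joints at [-66.916, 18.392, -4.016, 83.108, 1.295, 78.541, -3.26], TCP at [0.246, 0.601, 0.223] pointing down, gripper open.
Joint ranges: [-163.93, 163.93], [-17.29, 119.83], [-79.2, 71.16], [3.27, 140.29], [-89.18, 269.18], [5.43, 117.66], [-154.24, 154.24]. Speed limits (degrees/s): [147.25, 147.25, 180, 180, 180, 180, 180].

### API

Orientations are given as [roll, pitch, yaw] about the fixed x, y, z axes, in that order (R = Rz(yaw) Ry(pitch) Rx(roll)).
In Python, from cell import env gives the robot as it stands.
- The arm moves only by the tool carry_out, never from a script. Its argument "plan" is a list of rows, each an object with "grip": the closure, from 0 (fully open) to 1 (shut); "dp": the shift along the tool's x, y, z in m, a list of three; "rotation": the turn, a rotation vector about the tool's x, y, z in degrees, a list of three. In form: [{"grip": grip, "dp": [dx, dy, dz], "rotation": [wx, wy, wz]}, ...]. A call has 1 to 8 rows; each row shifts and turns the pose as measured when the row begins, along the tool's axes as they then stand; what a row does not reach is not made up. A row lasts 1/12 s, in which the tool goes at most 41.7 mm and 7.16 degrees, less where a joint would pass 70% of its speed; a pose out of reach is approached as far as the arm can. A call is refused whole if a number of a shift passes 0.0417 or a number of a turn 7.16, either way. A call with a gripper value outside its range is refused whole. The fingers move at their own pace and stop on an object; "force" is the grip in N (left out, the last holds). Time passes only in rows, so rows that do not move let the fingers close. It gives the time, the measured TCP pose, the force and the opening at its end, in the units of the state.
- env.get_obs(): the state, without advancing time (a new reading comes with each control period).
- env.read_camera(name): name is "scene" or "top"; returns the picture (420x560x3 uint8, red, green, blue); there is no depth.
- env.camera_params(name): a dict with "fx", "fy", "cx", "cy" (pixels), "k1" (the pictures are not rectified: a ray, as slopes to the right and down, at radius r is drawn at 1 + k1 r^2 times it, then the intrinsics apply), "R" (3x3) and "t" (3): a world point X has camera coordinates R X + t. Camera axes: x right, y down, z forward; pixel columns grow to the right and rows downward; lengths in m; the calibration is good to about 2 mm. A picture is of the moment at which its call begins. camera_params takes no time and is no camera call.
- env.sign_off(): hands the job in, once; it reports no verdict.
The state is a dict: "time_s": time; "qpos": joint angles; "joint_velocities": joint speeds; "effort": joint torques, N m; "tool_pos": TCP position; "tool_rot": TCP orientation; "force": force on the tool from outside, world axes, zero at the start; "wrist_torque": the same for the moment, N m; "grip_width": finger opening in m.
Only numpy, scipy, OpenCV 4.12 (cv2) and the standard library are available. Lean on these libraries where they do the work, as an engineer would, in place of code of your own. Each camera call takes 0.05 s, during which the arm holds its last target. There are 200 camera calls.

### The job

Put the steel valve body with the square foot into the square pocket of the clamping nest, feeling for the pocket since its block is not bolted on exactly, and press it down gently past the stiff ejector until it is fully home on the pocket's floor. Only then swing the hinged clamp shut over it, all the way, and let go. Leave the other things on the bench where they are.

Things in the scene. Friction and masses are not known exactly. Their poses are not given: they have to be found in the camera images.
- valve_body: The workpiece, plain steel, 0.20-0.33 kg, upright: square foot 36 x 36 mm, 24 mm tall, with a round neck above it, 28 mm in diameter, 36 mm tall; 60 mm in all. Origin: centre of the foot's underside, z up along the neck, x and y square to the foot's sides. Fits the pocket any of four ways round. Stands on the bench in one of three places; the other two hold look-alikes with hexagonal and round feet.
- nest: Fixed clamping nest: a dark riser, x -60 to 60, y -60 to 115 mm, top 4 mm above this origin, which lies 0-30 mm above the bench (varies), with two dark cheeks on the +y side, 104 mm high, that carry the clamp, and an aluminium block 90 x 90 mm, top face 40 mm above the origin, nominally centred on it. Loading the part against it with more than 60 N, knocks included, damages it: touch down at 10 mm/s; 18 to 25 N is plenty.
- nest_mouth (a point): Nominal centre of the square pocket's mouth, in the block's top face, 40 mm above the nest's origin. The block is bolted through slots: block and pocket really sit up to 12 mm off this point along the nest's x, either way (y, height and turn are true). The offset is not measured: find it by feel or by eye. Pocket 39 x 39 mm, 1.5 mm play per side, 20 mm deep, sides along the nest's x and y, small chamfer.
- nest_seat (a point): Nominal centre of the pocket's hard floor, 20 mm below the mouth. Home, the valve body's underside is at this height (foot 4 mm out of the block), off sideways as the block is. A round ejector pin, 22 mm wide, stands 5-12 mm up from the floor (not measured). No spring: it stays put, resists with about 12 N of friction and sinks flush under a firm push; the part is home only on the hard floor.
- clamp (a joint): Angle of the hinged clamp strap: 0 = shut (level over the pocket, at a stop), grows as it opens, 1.57 = upright, 2.0 = leaning back at its other stop. Starts at 1.6 to 1.95. The hinge is stiff (0.28 N m of friction): the clamp stays where it is left and takes 1 to 4 N at the handle to move.
- clamp_hinge (a point): Middle of the clamp's hinge axis, 85 mm from the pocket's centre along the nest's +y, 90 mm above the nest's origin; the axis is parallel to the nest's x. Shut, the strap points from here along the nest's -y.
- clamp_grip (a point): Middle of the clamp's black round handle (18 mm in diameter, 50 mm long, along the strap), 143 mm from the hinge axis on the strap's centre line; moves with the clamp. The steel strap between hinge and handle is 26 mm wide, 10 mm thick. Its rubber pad clears the neck's top by 0.5 mm when the part is home and the clamp shut.
- hex_valve: bystander: finished steel valve with a hexagonal foot (36 mm across flats, 18 mm tall) and a stepped round stem, 66 mm tall in all; origin at the centre of its underside, z up
- round_valve: bystander: steel valve body with a round foot (42 mm diameter, 14 mm tall) and a 26 mm neck, 52 mm tall in all; origin at the centre of its underside
- spring_a: bystander: brown ribbed die spring standing on end, 19 mm diameter, 35 mm tall; origin at the centre of its underside
- spring_b: bystander: another such spring, 19 mm diameter, 35 mm tall; origin at the centre of its underside
- ring_nut: bystander: dark steel ring, 44 mm outside, 28 mm inside, 12 mm thick; origin at the centre of its underside
- spanner: bystander: flat steel spanner lying on the mat
Mind the look-alikes: they are no part of the job. What is shaped like the valve_body but purple or yellow is not meant.

How it is judged:
By the outcome, as a careful person would: the job done as asked, in the order asked, and still so for the second after the job is handed in, with the robot touching nothing.
It also fails if it takes over 72 s, if anything falls off the work surface, if the arm or the gripper's body presses on something with over 40 N, if the wrist force passes 120 N, or if a joint passes its speed limit or range.

## Working session

There is one attempt and no reset: what is moved stays moved. The work goes in short steps, Python scripts to look and compute and a tool call to move; the robot and the scene stay as the last step left them, time stands still between calls to the robot, and variables do not carry over. Pictures are saved under pics/ and viewed, about 8 in all and at most 12, crops included, and the job is handed in when it is done.

Besides the shell and the picture viewer there is one more tool, called after "Call:" as name([rows], argument=value, ...), one row to a line, values as JSON. carry_out: Moves the arm, as the interface text tells. Its arguments: {"type":"object","properties":{"plan":{"type":"array","items":{"type":"object","properties":{"grip":{"type":"number"},"dp":{"type":"array","items":{"type":"number"}},"rotation":{"type":"array","items":{"type":"number"}}}}},"force":{"type":"number"}},"required":["plan"]}

```bash
mkdir -p pics; ls
python3 - <<'E'
from cell import env
import cv2
for n in("scene","top"):
    im=env.read_camera(n); cv2.imwrite(f"pics/{n}0.png",im[:,:,::-1]); print(n,env.camera_params(n))
print(env.get_obs())
E
```

```text
pics
scene {'fx': 459.1245839486663, 'fy': 459.1245839486663, 'cx': 283.99790267015214, 'cy': 205.60282651652855, 'k1': 0.04531074452022493, 'R': array([[ 0.3280401 ,  0.94461161,  0.00993015],
       [ 0.53111563, -0.17572975, -0.82887589],
       [-0.78122077,  0.27717858, -0.55934439]]), 't': array([-0.18173977, -0.20169835,  1.32863523])}
top {'fx': 480.85402266181995, 'fy': 480.85402266181995, 'cx': 282.50235742702546, 'cy': 205.39297142025382, 'k1': -0.020588488604232517, 'R': array([[-2.62924215e-02, -9.99638613e-01, -5.59937002e-03],
       [-9.77283447e-01,  2.68819890e-02, -2.10224697e-01],
       [ 2.10299247e-01, -5.51447149e-05, -9.77637061e-01]]), 't': array([0.01320079, 0.57594341, 0.90925892])}
{'time_s': 0.1, 'qpos': array([-66.91455163,  18.43681696,  -4.01674862,  83.16870791,
         1.29508097,  78.54110631,  -3.25992384]), 'joint_velocities': array([ 0.10926997, -0.02908389,  0.02160537, -0.1569603 ,  0.02302916,
        0.10584054, -0.06655511]), 'effort': array([ 5.62191497e-05, -4.92569947e+01, -4.05807188e-01, -3.13399994e+01,
       -6.42835326e-02,  3.94646998e-02,  7.00328542e-05]), 'tool_pos': array([0.24625403, 0.60100156, 0.22154136]), 'tool_rot': array([1.79994817e+02, 1.01387386e-01, 6.77254067e+01]), 'force': array([-0.74601599, -0.59940868, -0.37003171]), 'wrist_torque': array([-0.02094155,  0.01237469,  0.01095638]), 'grip_width': 0.08683321926254327}
```

View pics/scene0.png

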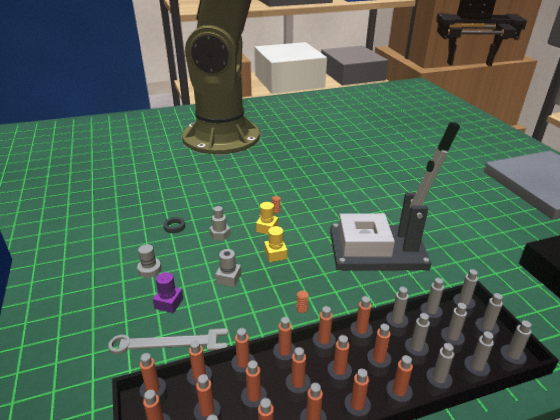

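View pics/top0.png

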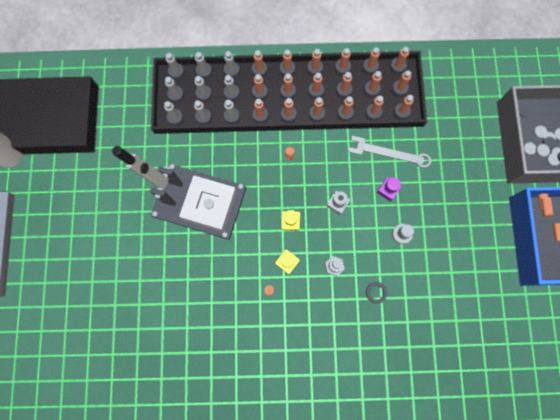

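The grey square-footed part is at scene (228,267) and top (339,200). The hex part is at scene (219,222) and the round one at (148,260). The nest is at top (205,200), with the clamp leaning back towards top (120,155). Next I'll enlarge both.

Run:
```python
import cv2,numpy as np
t=cv2.imread("pics/top0.png");s=cv2.imread("pics/scene0.png")
a=cv2.resize(t[140:250,105:255],None,fx=5,fy=5,interpolation=cv2.INTER_CUBIC) 
cv2.imwrite("pics/c1.png",a)
b=cv2.resize(t[180:220,315:365],(400,320),interpolation=cv2.INTER_CUBIC)
c=cv2.resize(s[240:290,200:260],(400,333),interpolation=cv2.INTER_CUBIC)[:320]
d=cv2.resize(s[200:275,320:440],(448,280),interpolation=cv2.INTER_CUBIC)
o=np.zeros((600,800,3),np.uint8);o[:320,:400]=b;o[:320,400:]=c;o[320:,:448]=d
cv2.imwrite("pics/c2.png",o)
```

```text
(no output)
```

View pics/c1.png

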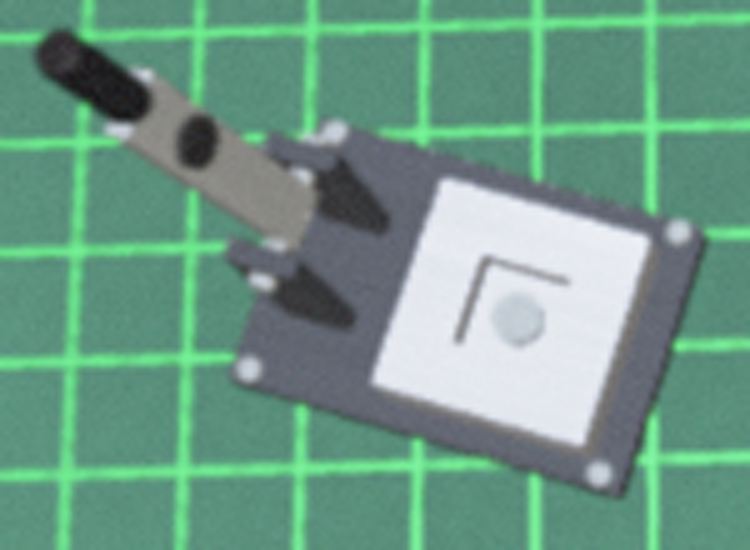

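View pics/c2.png

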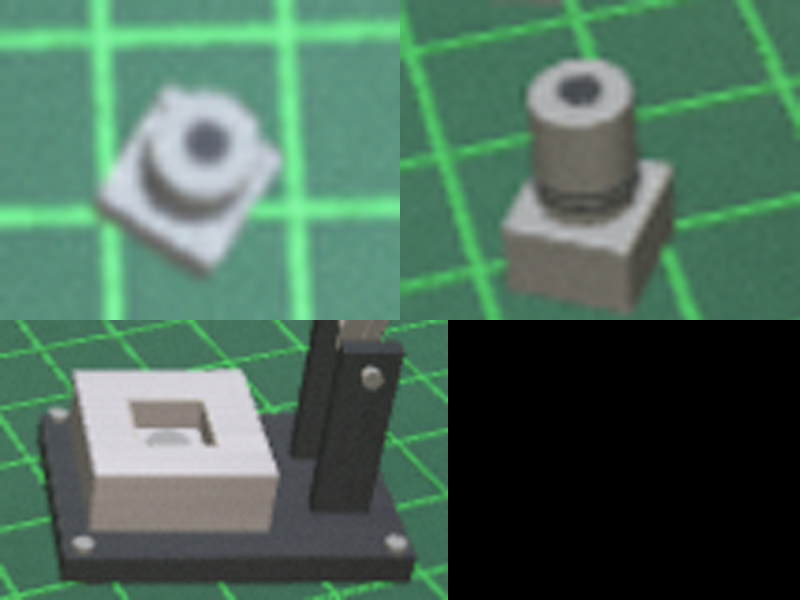

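c1: block top corners at about (442,177), (652,236), (586,446) and (372,384), with the pocket corner at (487,257) and the riser corners visible. c2: the valve body has its neck top at (207,143) and (580,88) in the two views, and its foot corners are clear. I'll fit both poses jointly across the two cameras.

```bash
cat > h.py <<'E'
from cell import env
import numpy as np
from scipy.optimize import least_squares
P={n:env.camera_params(n) for n in("scene","top")}
def proj(n,X):
    p=P[n];c=np.atleast_2d(X)@p["R"].T+p["t"];s=c[:,:2]/c[:,2:]
    s=s*(1+p["k1"]*(s**2).sum(1,keepdims=True))
    return s*[p["fx"],p["fy"]]+[p["cx"],p["cy"]]
def crop(uv,o,f,sh=(0,0)): return (np.array(uv,float)-sh+.5)/f-.5+o
def T(x,y,z,yaw,L):
    c,s=np.cos(yaw),np.sin(yaw);return np.array(L)@np.array([[c,s,0],[-s,c,0],[0,0,1]])+[x,y,z]
E
python3 - <<'E'
from h import *
c1=lambda a:crop(a,(105,140),5);d=lambda a:crop(a,(320,200),448/120,(0,320))
b=lambda a:crop(a,(315,180),8);c=lambda a:crop(a,(200,240),20/3,(400,0))
q=[(1,1),(1,-1),(-1,-1),(-1,1)];B=[(45*i,45*j,40) for i,j in q]
tb=c1([(442,177),(652,236),(586,446),(372,384)]);sb=d([(279,475),(97,473),(73,370),(242,371)])
tr=c1([(338,122),(706,237),(620,497),(232,378)]);R=[(60,115,4),(60,-60,4),(-60,-60,4),(-60,115,4)]
sr=d([(412,555),(62,558),(40,420)])
sp=d([(206,403),(128,401)]);SP=[(-19.5,19.5,40),(-19.5,-19.5,40)]
tp=c1([(487,257)])
def nest(p,off,L): return T(p[0],p[1],p[2],p[3],(np.array(L,float)+[off,0,0])/1000)
def H(p,r): return nest(p,0,[[0,85-r*np.cos(p[5]),90+r*np.sin(p[5])]])
def f(p,sep=0):
    o=p[4]*1000
    r=[proj("top",nest(p,o,B))-tb,proj("scene",nest(p,o,B))-sb,proj("top",nest(p,0,R))-tr,proj("scene",nest(p,0,[R[0],R[1],R[2]]))-sr,
     proj("scene",nest(p,o,SP))-sp,proj("top",nest(p,o,[(19.5,19.5,40)]))-tp,
     proj("top",H(p,168))-c1([(60,50)]),proj("scene",H(p,143))-[[447,137]]]
    return r if sep else np.concatenate(r).ravel()
s=least_squares(f,[.5,.15,.015,-.28,0,1.8],loss="soft_l1");p=s.x
print("nest",p[:3],np.degrees(p[3]),"off",p[4],"clamp",p[5]);[print(np.round(r,1).tolist()) for r in f(p,1)]
F=[(18,18,24),(18,-18,24),(-18,-18,24),(-18,18,24)]
tv=b([(172,87),(280,157),(207,262),(100,192)]) 
nt=b([(207,143)]);ns=c([(580,88)])
# scene corners near/left/right matched to nearest
sv=c([(632,250),(510,228),(672,163)]);sv0=c([(630,308),(508,283)])
def g(v,sep=0):
    W=T(v[0],v[1],0,v[2],np.array(F)/1000);t=proj("top",W);s=proj("scene",W);s0=proj("scene",W*[1,1,0])
    m=lambda A,Q:np.array([A[np.argmin(((A-k)**2).sum(1))]-k for k in Q])
    n=np.array([[v[0],v[1],.06]])
    r=[m(t,tv),m(s,sv),m(s0,sv0),proj("top",n)-nt,proj("scene",n)-ns]
    return r if sep else np.concatenate(r).ravel()
best=min((least_squares(g,[.45,-.1,a],loss="soft_l1") for a in np.radians([0,20,40,60,80])),key=lambda s:s.cost)
v=best.x;print("valve",v[:2],np.degrees(v[2])%90);[print(np.round(r,1).tolist()) for r in g(v,1)]
E
```

```text
nest [0.59283596 0.1504647  0.0131294 ] -18.339755279462405 off -0.00314386096503207 clamp 1.7868360886155488
[[0.5, 0.2], [-0.2, 0.6], [-0.8, 0.0], [0.0, -0.3]]
[[-0.7, 0.5], [-1.0, 1.1], [-0.2, 0.5], [-0.4, 0.2]]
[[-3.5, -1.0], [0.1, -1.4], [-0.3, 0.0], [-1.4, 0.0]]
[[1.1, 0.7], [-0.2, -0.2], [-0.6, -1.9]]
[[-1.3, -0.9], [-0.4, -0.3]]
[[-0.9, -0.9]]
[[-0.0, 0.7]]
[[0.1, 0.2]]
valve [ 0.58933124 -0.11887283] 55.416646204221756
[[-0.9, -0.5], [0.1, -0.2], [0.3, 0.8], [-1.0, 0.4]]
[[-0.7, -0.1], [-1.6, -0.6], [0.4, -0.2]]
[[0.3, 1.3], [-0.3, 1.2]]
[[-0.6, 0.2]]
[[0.0, 0.1]]
```

Both fits agree. The nest is at (0.593, 0.150, 0.013) with yaw about −18° and a block offset of about −3 mm. The valve body is at (0.589, −0.119), turned 55.4° (equivalent to −34.6°). Next is a small move planner that prints rows in the tool's axes.

```bash
cat > go.py <<'E'
# usage: go.py x y z yaw [max_mm_per_row] -> suggested rows (tool axes) to a tool-down pose
import sys,numpy as np
from cell import env
from scipy.spatial.transform import Rotation as Ro
a=list(map(float,sys.argv[1:]));o=env.get_obs();p=o["tool_pos"];R=Ro.from_euler("xyz",o["tool_rot"],degrees=True)
d=np.array(a[:3])-p;G=Ro.from_euler("xyz",[180,0,a[3]],degrees=True);w=(R.inv()*G).as_rotvec(degrees=True)
m=(a[4] if len(a)>4 else 40)/1000
n=max(1,int(np.ceil(max(np.linalg.norm(d)/m,np.linalg.norm(w)/7.1))))
print("t",o["time_s"],"n",n,"pos",np.round(p,4),"rot",np.round(o["tool_rot"],2),"F",np.round(o["force"],1))
for k in range(min(n,8)):
    print(np.round(R.inv().apply(d/n),4).tolist(),np.round(w/n,2).tolist()); R=R*Ro.from_rotvec(w/n,degrees=True)
E
python3 go.py .589 -.119 .20 -34.6
```

```text
t 0.1 n 20 pos [0.2463 0.601  0.2215] rot [1.7999e+02 1.0000e-01 6.7730e+01] F [-0.7 -0.6 -0.4]
[-0.0268, 0.0295, 0.0011] [0.0, 0.0, 5.12]
[-0.0241, 0.0318, 0.0011] [0.0, 0.0, 5.12]
[-0.0211, 0.0338, 0.0011] [0.0, 0.0, 5.12]
[-0.0181, 0.0356, 0.0011] [0.0, 0.0, 5.12]
[-0.0148, 0.037, 0.0011] [0.0, 0.0, 5.12]
[-0.0114, 0.0382, 0.0011] [0.0, 0.0, 5.12]
[-0.008, 0.0391, 0.0011] [0.0, 0.0, 5.12]
[-0.0045, 0.0396, 0.0011] [0.0, 0.0, 5.12]
```

Call:
carry_out([
  {"grip": 0.3, "dp": [-0.027, 0.03, 0.001], "rotation": [0, 0, 5.1]},
  {"grip": 0.3, "dp": [-0.024, 0.032, 0.001], "rotation": [0, 0, 5.1]},
  {"grip": 0.3, "dp": [-0.021, 0.034, 0.001], "rotation": [0, 0, 5.1]},
  {"grip": 0.3, "dp": [-0.018, 0.036, 0.001], "rotation": [0, 0, 5.1]},
  {"grip": 0.3, "dp": [-0.015, 0.037, 0.001], "rotation": [0, 0, 5.1]},
  {"grip": 0.3, "dp": [-0.011, 0.038, 0.001], "rotation": [0, 0, 5.1]},
  {"grip": 0.3, "dp": [-0.008, 0.039, 0.001], "rotation": [0, 0, 5.1]},
  {"grip": 0.3, "dp": [-0.0045, 0.04, 0.001], "rotation": [0, 0, 5.1]},
])

```text
time_s: 0.77
tool_pos: [0.3778, 0.3083, 0.2059]
tool_rot: [-179.9, 0.6, 26.2]
force: [-0.3, -0.1, 0.7]
grip_width: 0.061
```

```bash
python3 go.py .589 -.119 .17 -34.6
```

```text
t 0.7667 n 12 pos [0.3778 0.3083 0.2059] rot [-179.92    0.64   26.23] F [-0.3 -0.1  0.7]
[0.0001, 0.0397, 0.0029] [0.02, 0.05, 5.07]
[0.0036, 0.0396, 0.0029] [0.02, 0.05, 5.07]
[0.0071, 0.0391, 0.0029] [0.02, 0.05, 5.07]
[0.0105, 0.0383, 0.0029] [0.02, 0.05, 5.07]
[0.0138, 0.0372, 0.0029] [0.02, 0.05, 5.07]
[0.0171, 0.0359, 0.0029] [0.02, 0.05, 5.07]
[0.0202, 0.0342, 0.0029] [0.02, 0.05, 5.07]
[0.0231, 0.0323, 0.0029] [0.02, 0.05, 5.07]
```

Call:
carry_out([
  {"grip": 0.3, "dp": [0, 0.04, 0.001], "rotation": [0, 0, 5.1]},
  {"grip": 0.3, "dp": [0.0036, 0.04, 0.001], "rotation": [0, 0, 5.1]},
  {"grip": 0.3, "dp": [0.007, 0.039, 0.001], "rotation": [0, 0, 5.1]},
  {"grip": 0.3, "dp": [0.0105, 0.038, 0.001], "rotation": [0, 0, 5.1]},
  {"grip": 0.3, "dp": [0.014, 0.037, 0.001], "rotation": [0, 0, 5.1]},
  {"grip": 0.3, "dp": [0.017, 0.036, 0.001], "rotation": [0, 0, 5.1]},
  {"grip": 0.3, "dp": [0.02, 0.034, 0.001], "rotation": [0, 0, 5.1]},
  {"grip": 0.3, "dp": [0.023, 0.032, 0.001], "rotation": [0, 0, 5.1]},
])

```text
time_s: 1.43
tool_pos: [0.5147, 0.0059, 0.1956]
tool_rot: [179.7, 0.6, -16.6]
force: [-0.0, 1.0, 0.3]
grip_width: 0.0607
```

```bash
python3 go.py .589 -.119 .10 -34.6
```

```text
t 1.4333 n 5 pos [0.5147 0.0059 0.1956] rot [179.71   0.61 -16.62] F [-0.   1.   0.3]
[0.0216, 0.0196, 0.019] [0.08, 0.11, 3.6]
[0.0227, 0.0182, 0.019] [0.08, 0.11, 3.6]
[0.0238, 0.0168, 0.019] [0.08, 0.11, 3.6]
[0.0248, 0.0153, 0.019] [0.08, 0.11, 3.6]
[0.0256, 0.0137, 0.0191] [0.08, 0.11, 3.6]
```

Call:
carry_out([
  {"grip": 0.3, "dp": [0.0216, 0.02, 0.018], "rotation": [0, 0.1, 3.6]},
  {"grip": 0.3, "dp": [0.0227, 0.018, 0.018], "rotation": [0, 0.1, 3.6]},
  {"grip": 0.3, "dp": [0.0238, 0.017, 0.018], "rotation": [0.1, 0.1, 3.6]},
  {"grip": 0.3, "dp": [0.0248, 0.015, 0.018], "rotation": [0.1, 0.1, 3.6]},
  {"grip": 0.3, "dp": [0.0256, 0.014, 0.018], "rotation": [0, 0.1, 3.6]},
  {"grip": 0.3, "dp": [0, 0, 0], "rotation": [0, 0, 0]},
])

```text
time_s: 1.93
tool_pos: [0.5914, -0.1379, 0.102]
tool_rot: [179.7, -0.4, -36.4]
force: [-1.9, -1.0, -0.4]
grip_width: 0.0607
```

```bash
python3 go.py .589 -.119 .032 -34.6 20
```

```text
t 1.9333 n 4 pos [ 0.5914 -0.1379  0.102 ] rot [179.72  -0.36 -36.44] F [-1.9 -1.  -0.4]
[-0.0034, -0.0035, 0.0175] [0.07, -0.09, -0.46]
[-0.0033, -0.0035, 0.0175] [0.07, -0.09, -0.46]
[-0.0033, -0.0035, 0.0175] [0.07, -0.09, -0.46]
[-0.0032, -0.0035, 0.0175] [0.07, -0.09, -0.46]
```

Call:
carry_out([
  {"grip": 0.3, "dp": [-0.007, -0.007, 0.008], "rotation": [0, 0, -1]},
  {"grip": 0.3, "dp": [-0.006, -0.006, 0.008], "rotation": [0, 0, -0.8]},
  {"grip": 0.3, "dp": [0, 0, 0], "rotation": [0, 0, 0]},
  {"grip": 0.3, "dp": [0, 0, 0], "rotation": [0, 0, 0]},
])

```text
time_s: 2.27
tool_pos: [0.5861, -0.1167, 0.0822]
tool_rot: [179.6, -0.1, -34.4]
force: [0.7, 0.7, 0.8]
grip_width: 0.0611
```

```bash
python3 go.py .589 -.119 .032 -34.6 20
```

```text
t 2.2667 n 3 pos [ 0.5861 -0.1167  0.0822] rot [ 1.7958e+02 -7.0000e-02 -3.4380e+01] F [0.7 0.7 0.8]
[0.0012, -0.0, 0.0167] [0.14, -0.02, 0.07]
[0.0012, 0.0, 0.0167] [0.14, -0.02, 0.07]
[0.0012, 0.0, 0.0167] [0.14, -0.02, 0.07]
```

Call:
carry_out([
  {"grip": 0.3, "dp": [0.001, 0, 0.012], "rotation": [0.1, 0, 0]},
  {"grip": 0.3, "dp": [0.001, 0, 0.012], "rotation": [0.1, 0, 0]},
  {"grip": 0.3, "dp": [0.001, 0, 0.01], "rotation": [0.1, 0, 0]},
  {"grip": 0.3, "dp": [0.0005, 0, 0.006], "rotation": [0, 0, 0]},
  {"grip": 0.3, "dp": [0, 0, 0.003], "rotation": [0, 0, 0]},
  {"grip": 0.3, "dp": [0, 0, 0.001], "rotation": [0, 0, 0]},
  {"grip": 0.3, "dp": [0, 0, 0], "rotation": [0, 0, 0]},
])

```text
time_s: 2.85
tool_pos: [0.59, -0.1136, 0.0353]
tool_rot: [-179.8, -0.1, -33.9]
force: [0.5, 0.0, 0.8]
grip_width: 0.0608
```

```bash
python3 go.py .589 -.119 .032 -34.6 20; python3 -c "
from cell import env;import cv2
a=env.read_camera('scene')[200:310,170:290];b=env.read_camera('top')[150:260,285:405]
import numpy as np
cv2.imwrite('pics/g1.png',cv2.resize(np.hstack([a,b]),None,fx=3.3,fy=3.3,interpolation=2)[:,:,::-1])"
```

```text
t 2.85 n 1 pos [ 0.59   -0.1136  0.0353] rot [-1.7982e+02 -1.1000e-01 -3.3920e+01] F [0.5 0.  0.8]
[0.0022, 0.005, 0.0032] [-0.18, -0.11, 0.68]
```

View pics/g1.png

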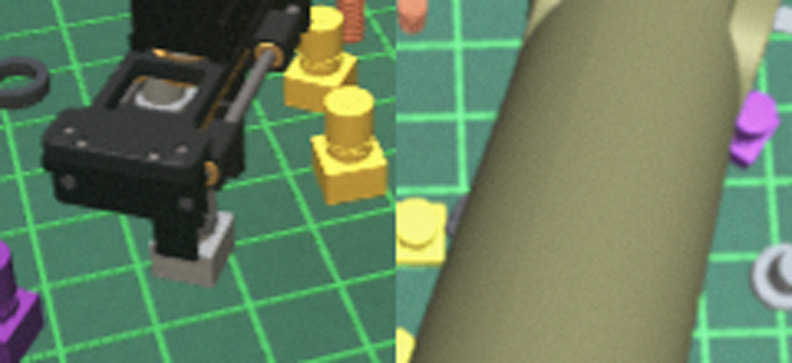

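The picture shows the fingers straddling the neck above the foot, near (190,225). I'll make a small correction and then close.

Call:
carry_out([
  {"grip": 0.3, "dp": [0, 0.003, 0.002], "rotation": [0, 0, 0.6]},
  {"grip": 0.3, "dp": [0, 0.001, 0.001], "rotation": [0, 0, 0]},
  {"grip": 0.3, "dp": [0, 0, 0], "rotation": [0, 0, 0]},
  {"grip": 1, "dp": [0, 0, 0], "rotation": [0, 0, 0]},
  {"grip": 1, "dp": [0, 0, 0], "rotation": [0, 0, 0]},
  {"grip": 1, "dp": [0, 0, 0], "rotation": [0, 0, 0]},
  {"grip": 1, "dp": [0, 0, 0], "rotation": [0, 0, 0]},
  {"grip": 1, "dp": [0, 0, 0], "rotation": [0, 0, 0]},
], force=55)

```text
time_s: 3.62
tool_pos: [0.5892, -0.1181, 0.0345]
tool_rot: [-179.7, -0.3, -34.6]
force: [0.1, -0.1, 0.3]
grip_width: 0.0355
```

```bash
python3 go.py .589 -.119 .16 -34.6 20
```

```text
t 3.6167 n 7 pos [ 0.5892 -0.1181  0.0345] rot [-179.69   -0.32  -34.64] F [ 0.1 -0.1  0.3]
[0.0001, 0.0, -0.0179] [-0.04, -0.05, -0.01]
[0.0001, 0.0, -0.0179] [-0.04, -0.05, -0.01]
[0.0001, 0.0, -0.0179] [-0.04, -0.05, -0.01]
[0.0001, 0.0001, -0.0179] [-0.04, -0.05, -0.01]
[0.0001, 0.0001, -0.0179] [-0.04, -0.05, -0.01]
[0.0001, 0.0001, -0.0179] [-0.04, -0.05, -0.01]
[0.0001, 0.0001, -0.0179] [-0.04, -0.05, -0.01]
```

Still closing, so I'll give it four more rows and then lift a little.

Call:
carry_out([
  {"grip": 1, "dp": [0, 0, 0], "rotation": [0, 0, 0]},
  {"grip": 1, "dp": [0, 0, 0], "rotation": [0, 0, 0]},
  {"grip": 1, "dp": [0, 0, 0], "rotation": [0, 0, 0]},
  {"grip": 1, "dp": [0, 0, 0], "rotation": [0, 0, 0]},
  {"grip": 1, "dp": [0, 0, -0.004], "rotation": [0, 0, 0]},
  {"grip": 1, "dp": [0, 0, -0.008], "rotation": [0, 0, 0]},
  {"grip": 1, "dp": [0, 0, -0.015], "rotation": [0, 0, 0]},
  {"grip": 1, "dp": [0, 0, -0.015], "rotation": [0, 0, 0]},
])

```text
time_s: 4.28
tool_pos: [0.5842, -0.1172, 0.0734]
tool_rot: [180.0, 0.2, -34.6]
force: [0.3, -0.2, -2.3]
grip_width: 0.0267
```

```bash
python3 go.py .5898 .1515 .14 -18 20
```

```text
t 4.2833 n 14 pos [ 0.5842 -0.1172  0.0734] rot [179.95   0.24 -34.63] F [ 0.3 -0.2 -2.3]
[-0.0106, -0.016, -0.0047] [0.0, 0.02, -1.19]
[-0.0103, -0.0162, -0.0047] [0.0, 0.02, -1.19]
[-0.0099, -0.0164, -0.0047] [0.0, 0.02, -1.19]
[-0.0096, -0.0166, -0.0047] [0.0, 0.02, -1.19]
[-0.0092, -0.0168, -0.0047] [0.0, 0.02, -1.19]
[-0.0089, -0.017, -0.0047] [0.0, 0.02, -1.19]
[-0.0085, -0.0172, -0.0047] [0.0, 0.02, -1.19]
[-0.0082, -0.0174, -0.0047] [0.0, 0.02, -1.19]
```

Call:
carry_out([
  {"grip": 1, "dp": [0, 0, -0.025], "rotation": [0, 0, 0]},
  {"grip": 1, "dp": [0, 0, -0.025], "rotation": [0, 0, 0]},
  {"grip": 1, "dp": [-0.01, -0.016, -0.015], "rotation": [0, 0, -1.5]},
  {"grip": 1, "dp": [-0.01, -0.016, 0], "rotation": [0, 0, -1.5]},
  {"grip": 1, "dp": [-0.01, -0.017, 0], "rotation": [0, 0, -1.5]},
  {"grip": 1, "dp": [-0.01, -0.017, 0], "rotation": [0, 0, -1.5]},
  {"grip": 1, "dp": [-0.009, -0.017, 0], "rotation": [0, 0, -1.5]},
  {"grip": 1, "dp": [-0.009, -0.017, 0], "rotation": [0, 0, -1.5]},
])

```text
time_s: 4.95
tool_pos: [0.5826, 0.0011, 0.1419]
tool_rot: [179.8, 0.4, -25.5]
force: [0.4, -0.4, -3.2]
grip_width: 0.0269
```

```bash
python3 go.py .5898 .1515 .14 -18 20
```

```text
t 4.95 n 8 pos [0.5826 0.0011 0.1419] rot [179.8    0.36 -25.49] F [ 0.4 -0.4 -3.2]
[-0.0073, -0.0174, 0.0002] [0.02, 0.05, -0.94]
[-0.007, -0.0175, 0.0002] [0.02, 0.05, -0.94]
[-0.0067, -0.0176, 0.0002] [0.02, 0.05, -0.94]
[-0.0064, -0.0177, 0.0002] [0.02, 0.05, -0.94]
[-0.0061, -0.0178, 0.0002] [0.02, 0.05, -0.94]
[-0.0058, -0.0179, 0.0002] [0.02, 0.05, -0.94]
[-0.0055, -0.018, 0.0002] [0.02, 0.05, -0.94]
[-0.0053, -0.0181, 0.0002] [0.02, 0.05, -0.94]
```

Call:
carry_out([
  {"grip": 1, "dp": [-0.007, -0.018, 0], "rotation": [0, 0, -1]},
  {"grip": 1, "dp": [-0.007, -0.018, 0], "rotation": [0, 0, -1]},
  {"grip": 1, "dp": [-0.0067, -0.018, 0], "rotation": [0, 0, -1]},
  {"grip": 1, "dp": [-0.0064, -0.018, 0], "rotation": [0, 0, -1]},
  {"grip": 1, "dp": [-0.006, -0.018, 0], "rotation": [0, 0, -1]},
  {"grip": 1, "dp": [-0.005, -0.015, 0], "rotation": [0, 0, -0.8]},
  {"grip": 1, "dp": [-0.003, -0.009, 0], "rotation": [0, 0, -0.5]},
  {"grip": 1, "dp": [0, -0.002, 0], "rotation": [0, 0, 0]},
])

```text
time_s: 5.62
tool_pos: [0.585, 0.1478, 0.1371]
tool_rot: [179.8, 0.8, -17.7]
force: [-0.2, 0.6, -2.5]
grip_width: 0.0264
```

```bash
python3 go.py .5898 .1515 .10 -18 10
```

```text
t 5.6167 n 4 pos [0.585  0.1478 0.1371] rot [179.79   0.83 -17.66] F [-0.2  0.6 -2.5]
[0.001, -0.0013, 0.0093] [0.05, 0.21, 0.09]
[0.001, -0.0013, 0.0093] [0.05, 0.21, 0.09]
[0.0009, -0.0013, 0.0093] [0.05, 0.21, 0.09]
[0.0009, -0.0013, 0.0093] [0.05, 0.21, 0.09]
```

Call:
carry_out([
  {"grip": 1, "dp": [0.002, -0.002, 0.01], "rotation": [0, 0.3, 0.1]},
  {"grip": 1, "dp": [0.001, -0.001, 0.01], "rotation": [0, 0.3, 0.1]},
  {"grip": 1, "dp": [0.001, -0.001, 0.008], "rotation": [0, 0.2, 0]},
  {"grip": 1, "dp": [0, 0, 0.005], "rotation": [0, 0, 0]},
  {"grip": 1, "dp": [0, 0, 0.002], "rotation": [0, 0, 0]},
  {"grip": 1, "dp": [0, 0, 0], "rotation": [0, 0, 0]},
  {"grip": 1, "dp": [0, 0, 0], "rotation": [0, 0, 0]},
])

```text
time_s: 6.2
tool_pos: [0.5902, 0.1443, 0.0967]
tool_rot: [179.5, -0.0, -18.3]
force: [0.5, -0.5, -2.5]
grip_width: 0.0267
```

```bash
python3 go.py .5898 .1515 .095 -18 10; python3 -c "
from cell import env;import cv2
a=env.read_camera('scene');cv2.imwrite('pics/s2.png',a[:,:,::-1])
cv2.imwrite('pics/n1.png',cv2.resize(a[170:275,310:450],None,fx=5.6,fy=5.6,interpolation=2)[:,:,::-1])"
```

```text
t 6.2 n 1 pos [0.5902 0.1443 0.0967] rot [ 1.7948e+02 -3.0000e-02 -1.8290e+01] F [ 0.5 -0.5 -2.5]
[-0.0026, -0.0067, 0.0016] [0.52, -0.02, -0.29]
```

View pics/n1.png

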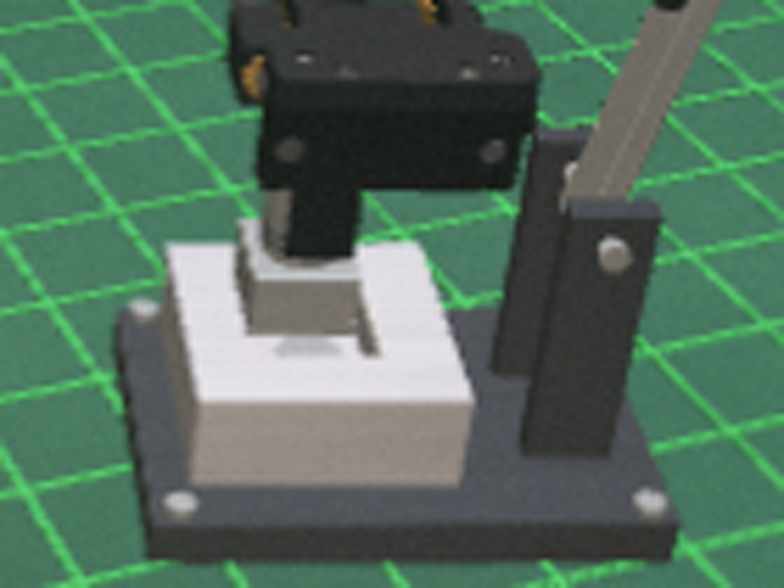

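The part is above the pocket but about 7 mm short toward −y, which matches the numbers. Pocket corner at (378,353), part's lower near edge (247..358,333).

Call:
carry_out([
  {"grip": 1, "dp": [-0.002, -0.004, 0], "rotation": [0.5, 0, 0]},
  {"grip": 1, "dp": [-0.001, -0.002, 0.001], "rotation": [0, 0, 0]},
  {"grip": 1, "dp": [0, -0.001, 0.001], "rotation": [0, 0, 0]},
  {"grip": 1, "dp": [0, 0, 0], "rotation": [0, 0, 0]},
  {"grip": 1, "dp": [0, 0, 0], "rotation": [0, 0, 0]},
  {"grip": 1, "dp": [0, 0, 0], "rotation": [0, 0, 0]},
])

```text
time_s: 6.75
tool_pos: [0.5907, 0.1527, 0.0965]
tool_rot: [-179.8, -0.2, -18.3]
force: [0.4, 0.4, -3.5]
grip_width: 0.0268
```

```bash
python3 go.py .5898 .1515 .091 -18 10; python3 -c "
from cell import env;import cv2
a=env.read_camera('scene')
cv2.imwrite('pics/n2.png',cv2.resize(a[200:275,325:425],None,fx=8,fy=8,interpolation=2)[:,:,::-1])"
```

```text
t 6.75 n 1 pos [0.5907 0.1527 0.0965] rot [-1.7983e+02 -1.7000e-01 -1.8330e+01] F [ 0.4  0.4 -3.5]
[-0.0005, 0.0015, 0.0055] [-0.17, -0.17, -0.33]
```

View pics/n2.png

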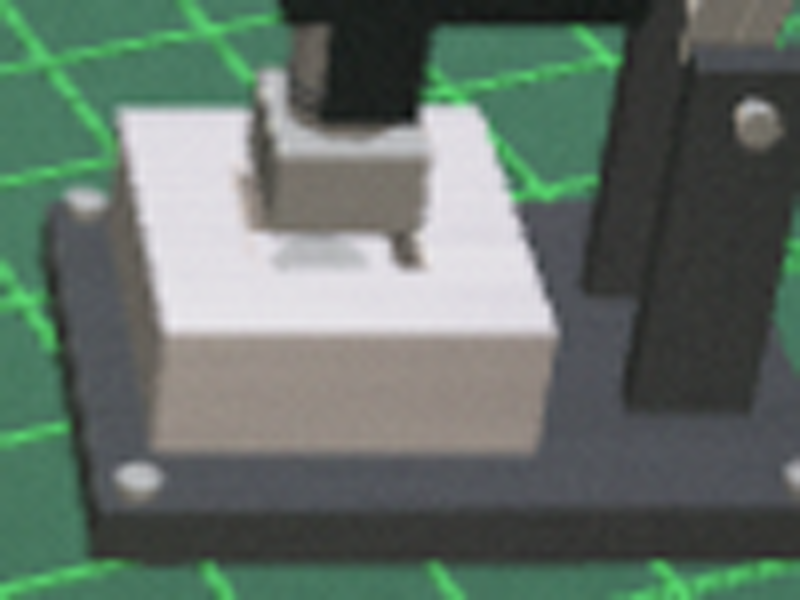

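Run:
```python
from h import *
c=lambda a:crop(a,(325,200),8)
bl=c([(557,332),(162,332),(118,107),(483,105),(540,455),(150,452)])
B=np.array([(45,45,40),(45,-45,40),(-45,-45,40),(-45,45,40),(45,45,4),(45,-45,4)])/1000
pc=c([(424,268)])
pt=c([(430,152),(272,155),(258,72),(420,232),(272,231)])
Q=np.array([(18,18,24),(18,-18,24),(-18,-18,24),(18,18,0),(18,-18,0)])/1000
for z in(.011,.013,.015):
  s=least_squares(lambda p:(proj("scene",T(p[0],p[1],z,p[2],B))-bl).ravel(),[.59,.15,-.32],loss="soft_l1",f_scale=.5)
  p=s.x;print("block",z,p[:2],np.degrees(p[2]),s.cost, "corner err",proj("scene",T(p[0],p[1],z,p[2],[[.0195,.0195,.04]]))-pc)
s=least_squares(lambda p:(proj("scene",T(p[0],p[1],p[3],p[2],Q))-pt).ravel(),[.59,.15,-.32,.062],loss="soft_l1",f_scale=.5)
print("part",s.x,np.degrees(s.x[2]),s.cost);print(np.round(s.fun,2))
s=least_squares(lambda p:(proj("scene",T(p[0],p[1],.062,p[2],Q))-pt).ravel(),[.59,.15,-.32],loss="soft_l1",f_scale=.5)
print("part62",s.x,np.degrees(s.x[2]),s.cost)
```

```text
block 0.011 [0.58626933 0.15477353] -18.61160886521521 0.5715879062082624 corner err [[ 0.11410315 -0.37063246]]
block 0.013 [0.58845616 0.15337457] -18.58037111009776 0.39079877839306104 corner err [[ 0.15623754 -0.40651506]]
block 0.015 [0.59064977 0.15198221] -18.55530424834022 0.2594979545741636 corner err [[ 0.2026648  -0.44057417]]
part [ 0.55991823  0.17089833 -0.30967979  0.03672134] -17.74334469708707 0.5158271980754914
[-0.05  0.11  1.13 -0.16 -0.03 -0.28 -0.32  0.04 -0.12  0.28]
part62 [ 0.59014427  0.15194663 -0.32992176] -18.90312453504778 1.0646522572548984
```

Part and pocket agree within about 1.5 mm in the same picture. Descending gently to feel.

Call:
carry_out([
  {"grip": 1, "dp": [-0.0005, 0, 0.001], "rotation": [0, 0, 0.2]},
  {"grip": 1, "dp": [0, 0, 0.0012], "rotation": [0, 0, 0]},
  {"grip": 1, "dp": [0, 0, 0.0012], "rotation": [0, 0, 0]},
  {"grip": 1, "dp": [0, 0, 0.001], "rotation": [0, 0, 0]},
  {"grip": 1, "dp": [0, 0, 0.0008], "rotation": [0, 0, 0]},
  {"grip": 1, "dp": [0, 0, 0.0008], "rotation": [0, 0, 0]},
  {"grip": 1, "dp": [0, 0, 0.0008], "rotation": [0, 0, 0]},
  {"grip": 1, "dp": [0, 0, 0.0008], "rotation": [0, 0, 0]},
])

```text
time_s: 7.47
tool_pos: [0.5903, 0.1528, 0.0881]
tool_rot: [-179.8, -0.2, -18.6]
force: [-0.7, -0.2, -2.9]
grip_width: 0.0271
```

Call:
carry_out([
  {"grip": 1, "dp": [0, 0, 0.0008], "rotation": [0, 0, 0]},
  {"grip": 1, "dp": [0, 0, 0.0008], "rotation": [0, 0, 0]},
  {"grip": 1, "dp": [0, 0, 0.0008], "rotation": [0, 0, 0]},
  {"grip": 1, "dp": [0, 0, 0.0008], "rotation": [0, 0, 0]},
])

```text
time_s: 7.8
tool_pos: [0.5903, 0.1527, 0.0846]
tool_rot: [-179.8, -0.2, -18.6]
force: [0.5, 0.1, -2.7]
grip_width: 0.027
```

Call:
carry_out([
  {"grip": 1, "dp": [0, 0, 0.0008], "rotation": [0, 0, 0]},
  {"grip": 1, "dp": [0, 0, 0.0008], "rotation": [0, 0, 0]},
  {"grip": 1, "dp": [0, 0, 0.0008], "rotation": [0, 0, 0]},
  {"grip": 1, "dp": [0, 0, 0.0008], "rotation": [0, 0, 0]},
])

```text
time_s: 8.13
tool_pos: [0.5904, 0.1527, 0.0811]
tool_rot: [-179.8, -0.2, -18.6]
force: [0.4, 0.4, -2.9]
grip_width: 0.0271
```

Call:
carry_out([
  {"grip": 1, "dp": [0, 0, 0.0008], "rotation": [0, 0, 0]},
  {"grip": 1, "dp": [0, 0, 0.0008], "rotation": [0, 0, 0]},
  {"grip": 1, "dp": [0, 0, 0.0008], "rotation": [0, 0, 0]},
  {"grip": 1, "dp": [0, 0, 0.0008], "rotation": [0, 0, 0]},
])

```text
time_s: 8.47
tool_pos: [0.5904, 0.1528, 0.0775]
tool_rot: [-179.8, -0.2, -18.6]
force: [-0.2, 0.8, -3.8]
grip_width: 0.027
```

The underside is at about 0.043, below the block top at about 0.053, so the part has entered the pocket. Continuing down to the ejector.

Call:
carry_out([
  {"grip": 1, "dp": [0, 0, 0.0008], "rotation": [0, 0, 0]},
  {"grip": 1, "dp": [0, 0, 0.0008], "rotation": [0, 0, 0]},
  {"grip": 1, "dp": [0, 0, 0.0008], "rotation": [0, 0, 0]},
  {"grip": 1, "dp": [0, 0, 0.0008], "rotation": [0, 0, 0]},
])

```text
time_s: 8.8
tool_pos: [0.5906, 0.1528, 0.0745]
tool_rot: [-179.8, -0.2, -18.6]
force: [-2.3, -1.3, 4.8]
grip_width: 0.0268
```

Call:
carry_out([
  {"grip": 1, "dp": [0, 0, 0.0008], "rotation": [0, 0, 0]},
  {"grip": 1, "dp": [0, 0, 0.0008], "rotation": [0, 0, 0]},
  {"grip": 1, "dp": [0, 0, 0.0008], "rotation": [0, 0, 0]},
  {"grip": 1, "dp": [0, 0, 0.0008], "rotation": [0, 0, 0]},
])

```text
time_s: 9.13
tool_pos: [0.5907, 0.1529, 0.0745]
tool_rot: [-179.7, -0.1, -18.6]
force: [-2.5, -0.5, 6.0]
grip_width: 0.0268
```

Resistance of about 9 N at 0.0745, which fits the ejector. A larger step gives more force, so I'll raise it gradually.

Call:
carry_out([
  {"grip": 1, "dp": [0, 0, 0.0012], "rotation": [0, 0, 0]},
  {"grip": 1, "dp": [0, 0, 0.0012], "rotation": [0, 0, 0]},
  {"grip": 1, "dp": [0, 0, 0.0012], "rotation": [0, 0, 0]},
])

```text
time_s: 9.38
tool_pos: [0.5907, 0.1528, 0.0744]
tool_rot: [-179.7, -0.1, -18.6]
force: [-4.8, -1.2, 8.6]
grip_width: 0.0269
```

Call:
carry_out([
  {"grip": 1, "dp": [0, 0, 0.0014], "rotation": [0, 0, 0]},
  {"grip": 1, "dp": [0, 0, 0.0014], "rotation": [0, 0, 0]},
  {"grip": 1, "dp": [0, 0, 0.0014], "rotation": [0, 0, 0]},
])

```text
time_s: 9.63
tool_pos: [0.5908, 0.1528, 0.0741]
tool_rot: [-179.6, -0.0, -18.6]
force: [-3.5, -1.3, 8.1]
grip_width: 0.0267
```

Call:
carry_out([
  {"grip": 1, "dp": [-0.0003, 0, 0.0018], "rotation": [0, 0, 0]},
  {"grip": 1, "dp": [-0.0003, 0, 0.0018], "rotation": [0, 0, 0]},
  {"grip": 1, "dp": [-0.0003, 0, 0.0018], "rotation": [0, 0, 0]},
])

```text
time_s: 9.88
tool_pos: [0.5907, 0.1528, 0.073]
tool_rot: [-179.5, -0.1, -18.6]
force: [-3.7, -1.4, 8.2]
grip_width: 0.0264
```

Call:
carry_out([
  {"grip": 1, "dp": [-0.0003, 0, 0.002], "rotation": [0, 0, 0]},
  {"grip": 1, "dp": [-0.0003, 0, 0.002], "rotation": [0, 0, 0]},
  {"grip": 1, "dp": [-0.0003, 0, 0.002], "rotation": [0, 0, 0]},
])

```text
time_s: 10.13
tool_pos: [0.5907, 0.1528, 0.0714]
tool_rot: [-179.3, -0.1, -18.7]
force: [-4.4, -0.7, 9.4]
grip_width: 0.0268
```

Sinking at about 12 N over the part's weight, which matches ejector friction. Continuing, with the small tilt corrected.

Call:
carry_out([
  {"grip": 1, "dp": [-0.0003, 0, 0.0018], "rotation": [-0.3, 0, 0]},
  {"grip": 1, "dp": [-0.0003, 0, 0.0018], "rotation": [-0.3, 0, 0]},
  {"grip": 1, "dp": [-0.0003, 0, 0.0018], "rotation": [-0.3, 0, 0]},
  {"grip": 1, "dp": [-0.0003, 0, 0.0018], "rotation": [-0.3, 0, 0]},
])

```text
time_s: 10.47
tool_pos: [0.5908, 0.1532, 0.0701]
tool_rot: [179.6, -0.2, -18.7]
force: [-4.7, -0.9, 9.3]
grip_width: 0.0268
```

Call:
carry_out([
  {"grip": 1, "dp": [-0.0003, 0, 0.0018], "rotation": [-0.3, 0, 0]},
  {"grip": 1, "dp": [-0.0003, 0, 0.0018], "rotation": [-0.3, 0, 0]},
  {"grip": 1, "dp": [-0.0003, 0, 0.0018], "rotation": [-0.3, 0, 0]},
  {"grip": 1, "dp": [-0.0003, 0, 0.0018], "rotation": [-0.3, 0, 0]},
])

```text
time_s: 10.8
tool_pos: [0.591, 0.1536, 0.069]
tool_rot: [178.6, -0.3, -18.7]
force: [-5.4, -2.3, 12.2]
grip_width: 0.0266
```

Call:
carry_out([
  {"grip": 1, "dp": [-0.001, 0, 0.0014], "rotation": [0.4, 0, 0]},
  {"grip": 1, "dp": [-0.001, 0, 0.0014], "rotation": [0.4, 0, 0]},
  {"grip": 1, "dp": [-0.001, 0, 0.0016], "rotation": [0.2, 0, 0]},
  {"grip": 1, "dp": [-0.0006, 0, 0.0018], "rotation": [0, 0, 0]},
])

```text
time_s: 11.13
tool_pos: [0.5906, 0.1532, 0.0688]
tool_rot: [179.7, -0.6, -18.8]
force: [-4.7, -1.5, 12.0]
grip_width: 0.0267
```

Call:
carry_out([
  {"grip": 1, "dp": [-0.0004, 0, 0.002], "rotation": [0.1, 0, 0]},
  {"grip": 1, "dp": [-0.0004, 0, 0.002], "rotation": [0, 0, 0]},
  {"grip": 1, "dp": [-0.0004, 0, 0.002], "rotation": [0, 0, 0]},
  {"grip": 1, "dp": [-0.0004, 0, 0.002], "rotation": [0, 0, 0]},
])

```text
time_s: 11.47
tool_pos: [0.5906, 0.153, 0.0687]
tool_rot: [-180.0, -0.6, -18.8]
force: [-4.3, -2.0, 11.8]
grip_width: 0.0268
```

Call:
carry_out([
  {"grip": 1, "dp": [-0.0004, 0, 0.0026], "rotation": [0, 0, 0]},
  {"grip": 1, "dp": [-0.0004, 0, 0.0028], "rotation": [0, 0, 0]},
  {"grip": 1, "dp": [-0.0004, 0, 0.003], "rotation": [0, 0, 0]},
], force=60)

```text
time_s: 11.72
tool_pos: [0.5907, 0.1529, 0.0686]
tool_rot: [-179.8, -0.6, -18.9]
force: [-7.2, -3.1, 19.1]
grip_width: 0.0267
```

Call:
carry_out([
  {"grip": 1, "dp": [-0.0004, 0, 0.003], "rotation": [0, 0, 0]},
  {"grip": 1, "dp": [-0.0004, 0, 0.0032], "rotation": [0, 0, 0]},
  {"grip": 1, "dp": [-0.0004, 0, 0.0034], "rotation": [0, 0, 0]},
])

```text
time_s: 11.97
tool_pos: [0.5907, 0.1528, 0.0686]
tool_rot: [-179.5, -0.6, -18.9]
force: [-8.8, -1.7, 20.4]
grip_width: 0.0265
```

```bash
python3 go.py .5898 .1515 .09 -18 10; python3 -c "
from cell import env;import cv2
a=env.read_camera('scene')
cv2.imwrite('pics/n3.png',cv2.resize(a[200:275,325:425],None,fx=8,fy=8,interpolation=2)[:,:,::-1])"
```

```text
t 11.9667 n 3 pos [0.5907 0.1528 0.0686] rot [-179.54   -0.58  -18.91] F [-8.8 -1.7 20.4]
[-0.0001, 0.0005, -0.0072] [-0.15, -0.2, -0.3]
[-0.0001, 0.0005, -0.0072] [-0.15, -0.2, -0.3]
[-0.0001, 0.0005, -0.0072] [-0.15, -0.2, -0.3]
```

View pics/n3.png

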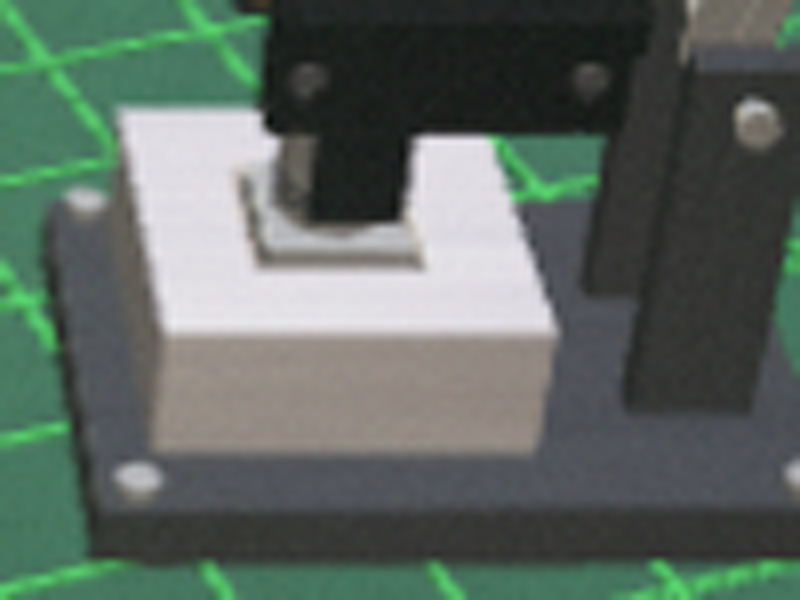

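The foot sits in the pocket with about 4 mm (15 px at rows 245–262) proud all round. It doesn't move under about 23 N, so I read it as on the hard floor. I'll relax the push, release and rise.

Call:
carry_out([
  {"grip": 1, "dp": [0, 0, 0.001], "rotation": [0, 0, 0]},
  {"grip": 0.4, "dp": [0, 0, 0], "rotation": [0, 0, 0]},
  {"grip": 0.4, "dp": [0, 0, 0], "rotation": [0, 0, 0]},
  {"grip": 0.4, "dp": [0, 0, 0], "rotation": [0, 0, 0]},
  {"grip": 0.4, "dp": [0, 0, 0], "rotation": [0, 0, 0]},
  {"grip": 0.4, "dp": [0, 0, 0], "rotation": [0, 0, 0]},
])

```text
time_s: 12.52
tool_pos: [0.5929, 0.1534, 0.0688]
tool_rot: [-179.3, -0.8, -18.9]
force: [0.0, 1.2, 1.0]
grip_width: 0.0492
```

```bash
python3 go.py .588 .153 .15 -18 12
```

```text
t 12.5167 n 7 pos [0.5929 0.1534 0.0688] rot [-179.34   -0.85  -18.92] F [0.  1.2 1. ]
[-0.0005, 0.0001, -0.0116] [-0.09, -0.12, -0.13]
[-0.0005, 0.0002, -0.0116] [-0.09, -0.12, -0.13]
[-0.0005, 0.0002, -0.0116] [-0.09, -0.12, -0.13]
[-0.0005, 0.0002, -0.0116] [-0.09, -0.12, -0.13]
[-0.0006, 0.0002, -0.0116] [-0.09, -0.12, -0.13]
[-0.0006, 0.0002, -0.0116] [-0.09, -0.12, -0.13]
[-0.0006, 0.0002, -0.0116] [-0.09, -0.12, -0.13]
```

Call:
carry_out([
  {"grip": 0.35, "dp": [-0.001, 0, -0.006], "rotation": [0, 0, 0]},
  {"grip": 0.35, "dp": [-0.001, 0, -0.012], "rotation": [-0.2, -0.2, -0.2]},
  {"grip": 0.35, "dp": [0, 0, -0.025], "rotation": [-0.1, -0.2, -0.1]},
  {"grip": 0.3, "dp": [0, 0, -0.035], "rotation": [0, 0, 0]},
  {"grip": 0.3, "dp": [0, 0, -0.035], "rotation": [0, 0, 0]},
  {"grip": 0.3, "dp": [0, 0, -0.035], "rotation": [0, 0, 0]},
  {"grip": 0.3, "dp": [0, 0, -0.035], "rotation": [0, 0, 0]},
  {"grip": 0.3, "dp": [0, 0, -0.02], "rotation": [0, 0, 0]},
])

```text
time_s: 13.18
tool_pos: [0.5847, 0.1524, 0.2746]
tool_rot: [179.8, 0.1, -18.6]
force: [0.6, 0.0, 0.5]
grip_width: 0.0607
```

```bash
python3 go.py .629 .260 .30 -18.4 20;  python3 -c "
from cell import env;import cv2
a=env.read_camera('scene')
b=cv2.resize(a[90:275,310:480],None,fx=3.2,fy=3.2,interpolation=2)
cv2.imwrite('pics/n4.png',b[:,:,::-1])"
```

```text
t 13.1833 n 6 pos [0.5847 0.1524 0.2746] rot [ 1.7975e+02  1.3000e-01 -1.8650e+01] F [0.6 0.  0.5]
[0.0013, -0.0193, -0.0043] [0.04, 0.02, -0.04]
[0.0013, -0.0193, -0.0043] [0.04, 0.02, -0.04]
[0.0013, -0.0193, -0.0043] [0.04, 0.02, -0.04]
[0.0013, -0.0193, -0.0043] [0.04, 0.02, -0.04]
[0.0013, -0.0193, -0.0043] [0.04, 0.02, -0.04]
[0.0013, -0.0193, -0.0043] [0.04, 0.02, -0.04]
```

View pics/n4.png

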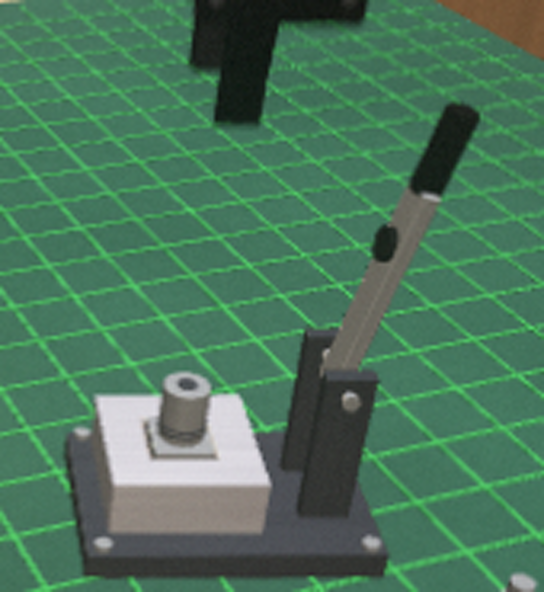

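The part stands upright in the pocket with its neck top at (187,386). The handle runs from (427,193) to (462,108). I'll check the seating height and the handle position from these.

Run:
```python
from h import *
c=lambda a:crop(a,(310,90),3.2)
print("neck z",[ (z,np.round(proj("scene",[[.5895,.1525,z]])-c([(187,386)]),2).tolist()) for z in(.089,.093,.097,.101)])
p=[.5928,.1505,.0131,np.radians(-18.4)]
H=lambda r,th,dx=0:T(*p,[[dx,.085-r*np.cos(th),.09+r*np.sin(th)]])
hs=c([(462,108),(427,193)]);ht=crop([(60,50),(130,100)],(105,140),5)
s=least_squares(lambda q:np.concatenate([proj("scene",H(.168,q[0],q[1]))-hs[:1],proj("scene",H(.118,q[0],q[1]))-hs[1:],proj("top",H(.168,q[0],q[1]))-ht[:1]]).ravel(),[1.79,0])
print(s.x,np.round(s.fun,1),"grip",H(.143,s.x[0],s.x[1]),"end",H(.168,s.x[0],s.x[1]))
```

```text
neck z [(0.089, [[-0.44, 1.11]]), (0.093, [[-0.2, -0.66]]), (0.097, [[0.04, -2.43]]), (0.101, [[0.29, -4.21]])]
[1.79438999e+00 8.12732264e-04] [ 0.4  0.6 -1.6  0.7 -0.5  0.1] grip [[0.63040999 0.26098502 0.24254029]] end [[0.63215976 0.266245   0.26691796]]
```

Call:
carry_out([
  {"grip": 0.3, "dp": [0, 0, -0.012], "rotation": [0, 0, 0]},
  {"grip": 0.3, "dp": [0, -0.006, -0.012], "rotation": [0, 0, 0]},
  {"grip": 0.3, "dp": [0.001, -0.015, -0.005], "rotation": [0, 0, 0]},
  {"grip": 0.3, "dp": [0.001, -0.02, 0], "rotation": [0, 0, 0]},
  {"grip": 0.3, "dp": [0.001, -0.02, 0], "rotation": [0, 0, 0]},
  {"grip": 0.3, "dp": [0.001, -0.02, 0], "rotation": [0, 0, 0]},
  {"grip": 0.3, "dp": [0.001, -0.015, 0], "rotation": [0, 0, 0]},
  {"grip": 0.3, "dp": [0.001, -0.005, 0], "rotation": [0, 0, 0]},
])

```text
time_s: 13.9
tool_pos: [0.6276, 0.2471, 0.3167]
tool_rot: [-179.6, -0.6, -19.0]
force: [-1.3, -0.6, -1.0]
grip_width: 0.061
```

The neck top measures about 0.092 m against 0.093 expected, so the part is home. Now I'll move over the handle and down.

```bash
python3 go.py .631 .262 .292 -18.4 10
```

```text
t 13.9 n 3 pos [0.6276 0.2471 0.3167] rot [-179.56   -0.63  -19.  ] F [-1.3 -0.6 -1. ]
[-0.0006, -0.005, 0.0083] [-0.15, -0.21, -0.2]
[-0.0006, -0.005, 0.0083] [-0.15, -0.21, -0.2]
[-0.0006, -0.005, 0.0082] [-0.15, -0.21, -0.2]
```

Call:
carry_out([
  {"grip": 0.3, "dp": [-0.001, -0.006, 0.006], "rotation": [-0.2, -0.2, -0.2]},
  {"grip": 0.3, "dp": [-0.001, -0.005, 0.006], "rotation": [-0.1, -0.2, -0.2]},
  {"grip": 0.3, "dp": [0, -0.002, 0.006], "rotation": [-0.1, -0.1, -0.1]},
  {"grip": 0.3, "dp": [0, 0, 0.002], "rotation": [0, 0, 0]},
  {"grip": 0.3, "dp": [0, 0, 0], "rotation": [0, 0, 0]},
])

```text
time_s: 14.32
tool_pos: [0.6297, 0.2599, 0.2932]
tool_rot: [179.8, -0.0, -18.5]
force: [-1.0, -0.3, 0.4]
grip_width: 0.0607
```

```bash
python3 go.py .631 .262 .225 -18.4 10
```

```text
t 14.3167 n 7 pos [0.6297 0.2599 0.2932] rot [ 1.7981e+02 -1.0000e-02 -1.8470e+01] F [-1.  -0.3  0.4]
[0.0001, -0.0004, 0.0097] [0.03, -0.0, -0.01]
[0.0001, -0.0004, 0.0097] [0.03, -0.0, -0.01]
[0.0001, -0.0004, 0.0097] [0.03, -0.0, -0.01]
[0.0001, -0.0004, 0.0097] [0.03, -0.0, -0.01]
[0.0001, -0.0004, 0.0097] [0.03, -0.0, -0.01]
[0.0001, -0.0004, 0.0097] [0.03, -0.0, -0.01]
[0.0001, -0.0004, 0.0097] [0.03, -0.0, -0.01]
```

Call:
carry_out([
  {"grip": 0.3, "dp": [0, -0.0005, 0.01], "rotation": [0, 0, 0]},
  {"grip": 0.3, "dp": [0, -0.0005, 0.01], "rotation": [0, 0, 0]},
  {"grip": 0.3, "dp": [0, -0.0005, 0.01], "rotation": [0, 0, 0]},
  {"grip": 0.3, "dp": [0, -0.0005, 0.01], "rotation": [0, 0, 0]},
  {"grip": 0.3, "dp": [0, 0, 0.01], "rotation": [0, 0, 0]},
  {"grip": 0.3, "dp": [0, 0, 0.007], "rotation": [0, 0, 0]},
  {"grip": 0.3, "dp": [0, 0, 0.003], "rotation": [0, 0, 0]},
  {"grip": 0.3, "dp": [0, 0, 0], "rotation": [0, 0, 0]},
])

```text
time_s: 14.98
tool_pos: [0.6294, 0.258, 0.2257]
tool_rot: [179.7, 0.1, -18.7]
force: [-0.0, 0.0, 0.9]
grip_width: 0.0608
```

```bash
python3 go.py .631 .262 .225 -18.4 10; python3 -c "
from cell import env;import cv2
a=env.read_camera('scene')
b=cv2.resize(a[60:215,370:530],None,fx=3.2,fy=3.2,interpolation=2)
cv2.imwrite('pics/n5.png',b[:,:,::-1])"
```

```text
t 14.9833 n 1 pos [0.6294 0.258  0.2257] rot [ 1.7969e+02  8.0000e-02 -1.8700e+01] F [-0.   0.   0.9]
[0.0003, -0.0043, 0.0007] [0.31, 0.08, -0.3]
```

View pics/n5.png

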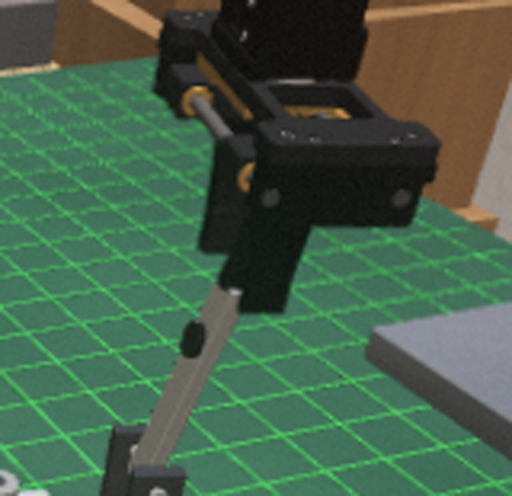

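The fingers straddle the handle, with the strap's upper end at (232,290) just below the fingertips. Closing lightly.

Call:
carry_out([
  {"grip": 1, "dp": [0, -0.003, 0], "rotation": [0, 0, 0]},
  {"grip": 1, "dp": [0, -0.001, 0], "rotation": [0, 0, 0]},
  {"grip": 1, "dp": [0, 0, 0], "rotation": [0, 0, 0]},
  {"grip": 1, "dp": [0, 0, 0], "rotation": [0, 0, 0]},
  {"grip": 1, "dp": [0, 0, 0], "rotation": [0, 0, 0]},
  {"grip": 1, "dp": [0, 0, 0], "rotation": [0, 0, 0]},
  {"grip": 1, "dp": [0, 0, 0], "rotation": [0, 0, 0]},
  {"grip": 1, "dp": [0, 0, 0], "rotation": [0, 0, 0]},
], force=8)

```text
time_s: 15.7
tool_pos: [0.6303, 0.2642, 0.2288]
tool_rot: [179.9, 0.1, -18.6]
force: [-3.0, -0.9, -0.6]
grip_width: 0.0176
```

Call:
carry_out([
  {"grip": 1, "dp": [0, 0, 0], "rotation": [0, 0, 0]},
  {"grip": 1, "dp": [0, 0, 0], "rotation": [0, 0, 0]},
  {"grip": 1, "dp": [0, 0, 0], "rotation": [0, 0, 0]},
  {"grip": 1, "dp": [0, 0, 0], "rotation": [0, 0, 0]},
  {"grip": 1, "dp": [0, 0, 0], "rotation": [0, 0, 0]},
  {"grip": 1, "dp": [0, 0, 0], "rotation": [0, 0, 0]},
])

```text
time_s: 16.2
tool_pos: [0.6302, 0.2642, 0.2288]
tool_rot: [179.9, 0.1, -18.6]
force: [-1.7, -0.7, -0.4]
grip_width: 0.0177
```

Handle held. I'll follow the arc by nest geometry: grasp radius about 0.149 m, starting at about 103°, with closing along tool +y.

Call:
carry_out([
  {"grip": 1, "dp": [0, 0.005, -0.001], "rotation": [0, 0, 0]},
  {"grip": 1, "dp": [0, 0.01, -0.0015], "rotation": [0, 0, 0]},
  {"grip": 1, "dp": [0, 0.0103, -0.001], "rotation": [0, 0, 0]},
  {"grip": 1, "dp": [0, 0.0104, -0.0005], "rotation": [0, 0, 0]},
  {"grip": 1, "dp": [0, 0.0104, 0], "rotation": [0, 0, 0]},
  {"grip": 1, "dp": [0, 0.0104, 0.001], "rotation": [0, 0, 0]},
  {"grip": 1, "dp": [0, 0.0103, 0.0015], "rotation": [0, 0, 0]},
  {"grip": 1, "dp": [0, 0.0102, 0.002], "rotation": [0, 0, 0]},
])

```text
time_s: 16.87
tool_pos: [0.6054, 0.1886, 0.2269]
tool_rot: [-179.7, -0.1, -18.4]
force: [4.0, 3.2, -7.6]
grip_width: 0.0177
```

```bash
cat > arc.py <<'E'
import numpy as np
from cell import env
o=env.get_obs();p=o["tool_pos"]-[.6196,.2312,.103-.019];u=-(p[0]*.3156+p[1]*.949)
r=np.hypot(u,p[2]);th=np.degrees(np.arctan2(p[2],u));x=p[0]*.949-p[1]*.3156
print("t",o["time_s"],"r",r.round(4),"th",th.round(1),"x",x.round(4),"F",o["force"].round(1),"rot",o["tool_rot"].round(1))
a=th
for k in range(8):
    b=max(a-4,0);f=lambda q:.147*np.array([np.cos(np.radians(q)),-np.sin(np.radians(q))]);s=f(b)-f(a);print(s.round(4).tolist());a=b
E
python3 arc.py
```

```text
t 16.8667 r 0.1498 th 72.6 x -0.0001 F [ 4.   3.2 -7.6] rot [-1.797e+02 -1.000e-01 -1.840e+01]
[0.0097, 0.0034]
[0.0094, 0.0041]
[0.0091, 0.0047]
[0.0088, 0.0054]
[0.0084, 0.006]
[0.0079, 0.0065]
[0.0074, 0.0071]
[0.0069, 0.0076]
```

Call:
carry_out([
  {"grip": 1, "dp": [0, 0.0097, 0.0045], "rotation": [0, 0, 0]},
  {"grip": 1, "dp": [0, 0.0094, 0.005], "rotation": [0, 0, 0]},
  {"grip": 1, "dp": [0, 0.0091, 0.005], "rotation": [0, 0, 0]},
  {"grip": 1, "dp": [0, 0.0088, 0.0055], "rotation": [0, 0, 0]},
  {"grip": 1, "dp": [0, 0.0084, 0.006], "rotation": [0, 0, 0]},
  {"grip": 1, "dp": [0, 0.0079, 0.0065], "rotation": [0, 0, 0]},
  {"grip": 1, "dp": [0, 0.0074, 0.007], "rotation": [0, 0, 0]},
  {"grip": 1, "dp": [0, 0.0069, 0.0075], "rotation": [0, 0, 0]},
])

```text
time_s: 17.53
tool_pos: [0.5825, 0.1185, 0.1772]
tool_rot: [-179.4, -0.2, -18.4]
force: [4.0, 4.1, -2.8]
grip_width: 0.0175
```

```bash
python3 arc.py
```

```text
t 17.5333 r 0.1509 th 38.2 x 0.0004 F [ 4.   4.1 -2.8] rot [-179.4   -0.2  -18.4]
[0.0061, 0.0083]
[0.0055, 0.0087]
[0.0048, 0.009]
[0.0042, 0.0094]
[0.0035, 0.0096]
[0.0029, 0.0099]
[0.0022, 0.01]
[0.0015, 0.0102]
```

Call:
carry_out([
  {"grip": 1, "dp": [0, 0.0055, 0.0083], "rotation": [-0.1, 0, 0]},
  {"grip": 1, "dp": [0, 0.005, 0.0087], "rotation": [-0.1, 0, 0]},
  {"grip": 1, "dp": [0, 0.0042, 0.009], "rotation": [-0.1, 0, 0]},
  {"grip": 1, "dp": [0, 0.0036, 0.0092], "rotation": [0, 0, 0]},
  {"grip": 1, "dp": [0, 0.003, 0.009], "rotation": [0, 0, 0]},
  {"grip": 1, "dp": [0, 0.002, 0.007], "rotation": [0, 0, 0]},
  {"grip": 1, "dp": [0, 0.001, 0.005], "rotation": [0, 0, 0]},
])

```text
time_s: 18.12
tool_pos: [0.5734, 0.0906, 0.1148]
tool_rot: [-179.9, -0.2, -18.5]
force: [0.7, 2.2, 1.8]
grip_width: 0.0177
```

```bash
python3 arc.py
```

```text
t 18.1167 r 0.1511 th 11.7 x 0.0005 F [0.7 2.2 1.8] rot [-179.9   -0.2  -18.5]
[0.0017, 0.0101]
[0.001, 0.0102]
[0.0003, 0.0096]
[0.0, 0.0]
[0.0, 0.0]
[0.0, 0.0]
[0.0, 0.0]
[0.0, 0.0]
```

Call:
carry_out([
  {"grip": 1, "dp": [0, 0.0005, 0.004], "rotation": [0, 0, 0]},
  {"grip": 1, "dp": [0, 0.0005, 0.004], "rotation": [0, 0, 0]},
  {"grip": 1, "dp": [0, 0.0003, 0.004], "rotation": [0, 0, 0]},
  {"grip": 1, "dp": [0, 0, 0.003], "rotation": [0, 0, 0]},
  {"grip": 1, "dp": [0, 0, 0.002], "rotation": [0, 0, 0]},
  {"grip": 1, "dp": [0, 0, 0.002], "rotation": [0, 0, 0]},
  {"grip": 1, "dp": [0, 0, 0.002], "rotation": [0, 0, 0]},
])

```text
time_s: 18.7
tool_pos: [0.5725, 0.0879, 0.0912]
tool_rot: [179.9, -0.1, -18.5]
force: [0.7, 1.2, 1.1]
grip_width: 0.0177
```

```bash
python3 arc.py|head -1
```

```text
t 18.7 r 0.151 th 2.7 x 0.0005 F [0.7 1.2 1.1] rot [ 1.799e+02 -1.000e-01 -1.850e+01]
```

Call:
carry_out([
  {"grip": 1, "dp": [0, 0, 0.0012], "rotation": [0, 0, 0]},
  {"grip": 1, "dp": [0, 0, 0.0012], "rotation": [0, 0, 0]},
  {"grip": 1, "dp": [0, 0, 0.0012], "rotation": [0, 0, 0]},
  {"grip": 1, "dp": [0, 0, 0.0012], "rotation": [0, 0, 0]},
  {"grip": 1, "dp": [0, 0, 0.0012], "rotation": [0, 0, 0]},
  {"grip": 1, "dp": [0, 0, 0.0012], "rotation": [0, 0, 0]},
], force=12)

```text
time_s: 19.2
tool_pos: [0.5725, 0.0878, 0.0872]
tool_rot: [-180.0, -0.0, -18.5]
force: [-3.0, 1.3, 8.3]
grip_width: 0.0175
```

Call:
carry_out([
  {"grip": 1, "dp": [0, 0, 0.0012], "rotation": [0, 0, 0]},
  {"grip": 1, "dp": [0, 0, 0.0012], "rotation": [0, 0, 0]},
  {"grip": 1, "dp": [0, 0, 0.0012], "rotation": [0, 0, 0]},
  {"grip": 1, "dp": [0, 0, 0.0012], "rotation": [0, 0, 0]},
])

```text
time_s: 19.53
tool_pos: [0.5725, 0.0878, 0.0872]
tool_rot: [-179.9, 0.0, -18.5]
force: [-1.0, 0.7, 8.2]
grip_width: 0.0174
```

Call:
carry_out([
  {"grip": 1, "dp": [0, 0, 0.0016], "rotation": [0, 0, 0]},
  {"grip": 1, "dp": [0, 0, 0.0018], "rotation": [0, 0, 0]},
  {"grip": 1, "dp": [0, 0, 0.0018], "rotation": [0, 0, 0]},
  {"grip": 1, "dp": [0, 0, 0.0018], "rotation": [0, 0, 0]},
], force=25)

```text
time_s: 19.87
tool_pos: [0.5725, 0.0879, 0.0872]
tool_rot: [-179.7, 0.1, -18.5]
force: [-4.1, 0.1, 12.3]
grip_width: 0.0173
```

```bash
python3 arc.py|head -1; python3 -c "
from cell import env;import cv2
a=env.read_camera('scene')
b=cv2.resize(a[170:275,300:440],None,fx=5.6,fy=5.6,interpolation=2)
cv2.imwrite('pics/n6.png',b[:,:,::-1])"
```

```text
t 19.8667 r 0.1509 th 1.2 x 0.0005 F [-4.1  0.1 12.3] rot [-1.797e+02  1.000e-01 -1.850e+01]
```

View pics/n6.png

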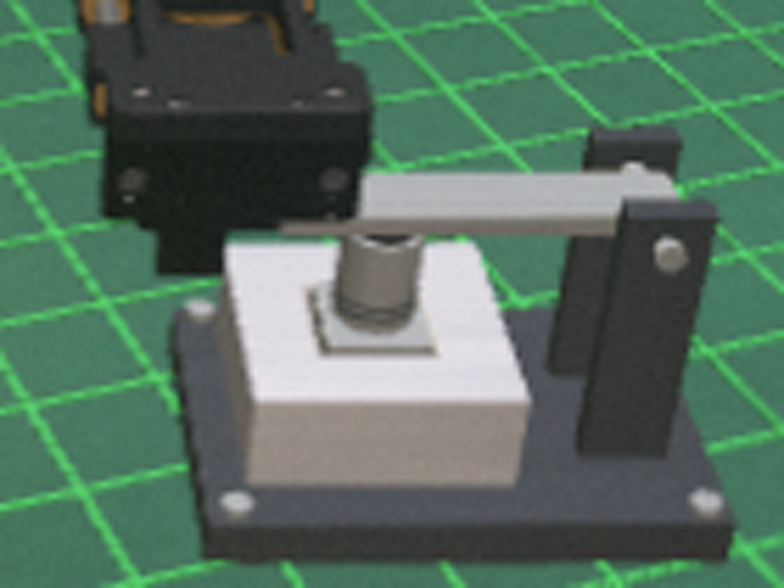

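The strap is level over the seated part and doesn't move under 12 N. Releasing now.

Call:
carry_out([
  {"grip": 0.3, "dp": [0, 0, 0], "rotation": [0, 0, 0]},
  {"grip": 0.3, "dp": [0, 0, 0], "rotation": [0, 0, 0]},
  {"grip": 0.3, "dp": [0, 0, 0], "rotation": [0, 0, 0]},
  {"grip": 0.3, "dp": [0, 0, 0], "rotation": [0, 0, 0]},
  {"grip": 0.3, "dp": [0, 0, 0], "rotation": [0, 0, 0]},
  {"grip": 0.3, "dp": [0, 0, 0], "rotation": [0, 0, 0]},
  {"grip": 0.3, "dp": [0, 0, 0], "rotation": [0, 0, 0]},
  {"grip": 0.3, "dp": [0, 0, 0], "rotation": [0, 0, 0]},
])

```text
time_s: 20.58
tool_pos: [0.5702, 0.0855, 0.0857]
tool_rot: [-180.0, 0.3, -18.6]
force: [0.5, 0.1, 0.7]
grip_width: 0.0586
```

Call:
carry_out([
  {"grip": 0.3, "dp": [0, 0, -0.005], "rotation": [0, 0, 0]},
  {"grip": 0.3, "dp": [0, 0, -0.012], "rotation": [0, 0, 0]},
  {"grip": 0.3, "dp": [0, 0, -0.02], "rotation": [0, 0, 0]},
  {"grip": 0.3, "dp": [0, 0, -0.025], "rotation": [0, 0, 0]},
  {"grip": 0.3, "dp": [0, 0, -0.025], "rotation": [0, 0, 0]},
  {"grip": 0.3, "dp": [0, 0, -0.025], "rotation": [0, 0, 0]},
  {"grip": 0.3, "dp": [0, 0, -0.025], "rotation": [0, 0, 0]},
  {"grip": 0.3, "dp": [0, 0, -0.01], "rotation": [0, 0, 0]},
])

```text
time_s: 21.25
tool_pos: [0.5689, 0.0842, 0.2414]
tool_rot: [179.8, 0.6, -18.7]
force: [0.7, 0.2, 0.3]
grip_width: 0.061
```

```bash
python3 -c "
from cell import env;import cv2
print(env.get_obs()['force'])
a=env.read_camera('scene')
b=cv2.resize(a[170:275,300:440],None,fx=5.6,fy=5.6,interpolation=2)
cv2.imwrite('pics/n7.png',b[:,:,::-1])"
```

```text
[0.72143952 0.17441184 0.25237476]
```

View pics/n7.png

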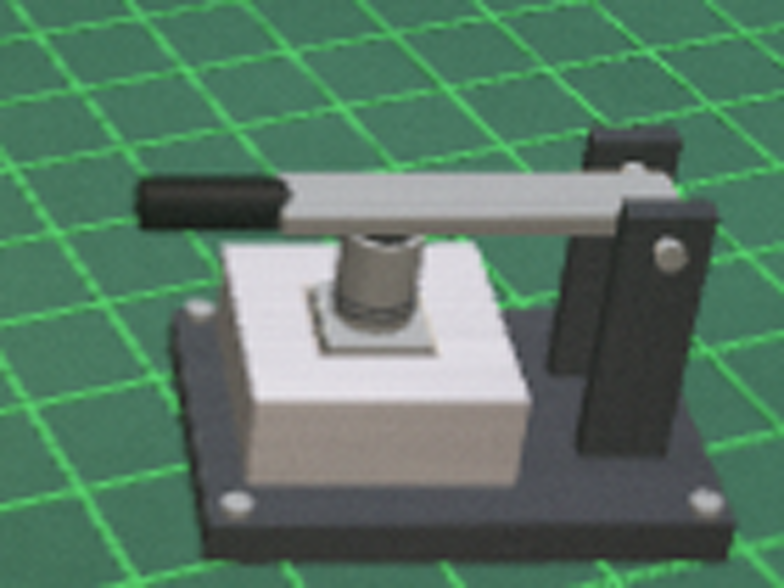

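The strap looks shut, with the handle at (137..290,203) and the part still seated. One numeric check of the angle before handing in.

Run:
```python
from h import *
c=lambda a:crop(a,(300,170),5.6)
p=[.5928,.1505,.0131,np.radians(-18.4)]
H=lambda r,th:T(*p,[[0,.085-r*np.cos(th),.09+r*np.sin(th)]])
m=c([(139,204),(287,204)])
for d in(-1,0,1,2,3):print(d,np.round(np.vstack([proj("scene",H(.168,np.radians(d))),proj("scene",H(.118,np.radians(d)))])-m,2).tolist())
# slope between hinge screw (near cheek) independent of nest z
for z in(.0131,.0145):
  p[2]=z;s=least_squares(lambda q:(np.vstack([proj("scene",H(.168,q[0])),proj("scene",H(.118,q[0]))])-m)[:,1],[0]);print(z,np.degrees(s.x))
```

```text
-1 [[-1.01, 1.53], [-0.4, 1.16]]
0 [[-0.93, 0.22], [-0.31, 0.24]]
1 [[-0.82, -1.1], [-0.2, -0.68]]
2 [[-0.69, -2.42], [-0.07, -1.61]]
3 [[-0.52, -3.75], [0.08, -2.54]]
0.0131 [0.19700417]
0.0145 [-0.34727295]
```

The clamp angle is 0 ± 0.4°, which is shut. Handing in.

```bash
python3 -c "
from cell import env
print(env.sign_off())"
```

```text
the job is handed in; nothing more can be done
None
```

The square-foot valve body is home in the nest pocket, the clamp is shut over it, and the job is handed in at about 21 s on the robot's clock. `sign_off` reports no verdict.

**What I did:** I found the parts and the nest in both cameras and gripped the valve body by its neck. The block sits about 3 mm off along the nest's −x. The part went into the pocket without touching the block's top face. I pressed it past the ejector, which gave way at about 12 N over about 6 mm. I then gripped the handle, swung the clamp down to its stop, let go and backed off.

**Last checks:**
- **Part home:** it did not move under about 23 N. The neck top measured about 0.092 m against 0.093 m expected, and the foot stands about 4 mm out of the block.
- **Clamp shut:** it did not move under about 12 N at the handle. The last picture puts the angle at 0 ± 0.4°.
- **Robot clear:** the wrist force reads under 1 N.

**Disagreements:** the tool heights were about 1 mm above the camera estimate with the part home and about 3 mm above it with the clamp shut. The clamp angle worked out from the tool position was therefore 1.2°. I put this down to the error in the nest's measured height and slip in the grip. I also felt a sideways force of up to 9 N while pressing, probably the part rubbing the pocket wall.

I did not take a last full picture of the other things on the bench, but I felt no contact with any of them.

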